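Move a cartridge between two push-push docks

TASK

The grey cartridge is held down by the push-push catch of one of the two white docks: press it down gently to release it and draw it out. Then slide it into the other, empty dock and press it down gently, only as far as it takes, until that dock's catch holds it, and let go of it. Never force anything and leave the things around the docks where they are.

Things in the scene. Friction and masses are not known exactly. Their poses are not given: they have to be found in the camera images.
- cartridge: Loose grey upright slab, 56 (x) x 22 (y) x 118 (z, up) mm, about 0.12 kg, blank white panel on each broad face. Origin: centre of its underside; the same after a half turn about z. Notches 8 mm deep in both narrow ends, 14 to 26 mm up, take a dock's claws while it is down. Take it from above across the 22 mm, within 30 mm of its top: that part stays at least 5 mm above a dock even at the stop.
- cartridge_top (a point): Centre of the cartridge's top face, 118 mm above its origin.
- dock_a: Dock that holds the cartridge at the start: fixed white block, 112 (x) x 74 (y) x 90 (z, up) mm, origin at the centre of its underside, with an upward slot along its z axis. The docks look alike and stand left and right of the robot's middle, in either order, turned up to 0.4 rad. Here the cartridge's underside is 34.5 mm above the dock's underside when held, 55 mm when raised.
- dock_a_slot (a point): Centre of dock_a's slot, level with the dock's top (90 mm up); axes as the dock's. Slot 60 (x) x 26 (y) mm, its mouth flaring out 7 mm on each side over the top 12 mm; the cartridge stands in it with its x along the dock's x. While held, claws keep the cartridge from being pulled out (2 mm play); pressing it about 7 mm down to the stop (6 to 9 N) and easing off lets the spring lift it free.
- dock_b: The empty dock, the same outside as dock_a, same origin, axes, catch, strokes and forces. How deep its mechanism sits is unknown and cannot be seen: the cartridge's underside first meets the raised pad 39 to 55 mm above the dock's underside, is 18.5 to 34.5 mm above it once held, and the stop lies 28 mm below the first touch and has to be felt. Over 25 N between cartridge and dock does damage.
- dock_b_slot (a point): Centre of dock_b's slot, as for dock_a. Catch: press the cartridge down on the sprung pad (4 to 8 N on the way) about 28 mm to a cushioned stop, where resistance climbs 8 N per mm (13 to 16 N is surely home), then ease off: it comes up about 7 mm and is held, 20.5 mm below the first touch. If eased off too early it comes all the way up; pressed to the stop once more it is let go again.
- specimen_jar: Bystander: jar with a red screw lid, 64 mm across, 75 mm tall; origin at the centre of its underside.
- bench_timer: Bystander: white bench timer, 45 x 70 x 29 mm; origin at the centre of its underside.
- dropper_bottle: Bystander: white dropper bottle, 48 mm across, 109 mm tall; origin at the centre of its underside.
- plate: Bystander: lidded culture plate, 90 mm across, 15 mm tall; origin at the centre of its underside.
There are look-alikes about, which are no part of the job. Several things have the shape of the cartridge; the one meant has the colours described above.

How it is judged (in metres and radians):
On the way:
1. the first dock's catch has let go and the cartridge has come up in its slot (z of cartridge in the frame of dock_a above 0.04 m and horizontal distance between cartridge and dock_a_slot below 0.008 m), for 0.05 s.
At the end, for the whole second after the job is handed in: The cartridge stands upright (within 0.1 rad) and at rest in the slot of dock_b, its underside within 6 mm of the slot's axis and less than 36.5 mm above the dock's underside, as it is only when the catch holds it (resting uncaught it is at 39 to 55 mm) (z of cartridge in the frame of dock_b between 0.01 and 0.0365 m and horizontal distance between cartridge and dock_b_slot below 0.006 m and angle between cartridge's own z axis and vertical below 0.1 rad and linear speed of cartridge below 0.02 m/s); the robot touches nothing.
It fails at once if more than 25 N between the cartridge and dock_a (contact force between cartridge and dock_a above 25 N).
It fails at once if more than 25 N between the cartridge and dock_b (contact force between cartridge and dock_b above 25 N).
It fails at once if a bystander (jar, timer, dropper bottle or plate) is moved by more than 20 mm (distance of any of specimen_jar, bench_timer, dropper_bottle, plate from where it was at the start of the episode above 0.02 m).
It also fails if it takes over 58 s, if anything falls off the work surface, if the arm or the gripper's body presses on something with over 40 N, if the wrist force passes 120 N, or if a joint passes its speed limit or range.

ROBOT

A 6-joint arm with a two-finger parallel gripper is mounted at the origin on a cart in front of the work surface, level with it; the furniture and walls round the work are solid. World frame = base frame: x ahead of the robot, y to its left, z up, the work surface at z = 0. Lengths are in m, angles in degrees, forces in N, time in s.
With the tool pointing down it reaches from about 0.35 to 0.875 m from the base axis. Payload 4.2 kg.
Tool frame: the origin (TCP) lies at the very end of the fingers, on their centre line; the grasp point (between the pads) lies 19 mm behind it; z points along the fingers, y is the line along which they close (so a half turn about z gives the same grasp; the last joint's range is limited). The gripper opens to 87 mm and grips with 3 to 60 N. Pads are 19 mm wide; open, the fingers measure 117 mm over their backs; the gripper's body (75 mm by 190 mm) begins 51 mm behind the grasp point.
Start: joints at [-50.386, 22.042, 0.453, 0, -68.411, -14.817], TCP at [0.262, -0.567, 0.223] pointing down, gripper open.
Joint ranges: [-179.83, 179.83], [-69.29, 118.12], [-61.27, 80.66], [-181.25, 117.63], [-171.15, -9.14], [-177.46, 177.46]. Speed limits (degrees/s): [159.86, 159.86, 180, 180, 180, 180].

INTERFACE

Orientations are given as a 3x3 rotation matrix whose columns are the frame's x, y, z axes.
In Python, from station import sense, cams, r gives the robot as it stands. The module is installed in compiled form; this text tells all that it offers.
- The arm moves only by the tool step_arm, never from a script. Its argument "targets" is text: rows parted by semicolons, each of 4 numbers parted by spaces: the shift along the tool's x, y, z in cm, then the turn about the tool's z in degrees. In form: x y z turn; .... A call has 1 to 12 rows; each row shifts and turns the commanded pose from where the row before left it, along the tool's axes as they then stand; what a row does not reach is not made up. A row lasts 1/12 s, in which the tool goes at most 41.7 mm and 7.16 degrees, less where a joint would pass 70% of its speed; a pose out of reach is approached as far as the arm can. A call with a gripper value outside its range is refused whole. "claw" is the finger opening in cm, from 0 to 8.7, set as the call begins (left out, the last holds). The fingers move at their own pace and stop on an object; the grip force is fixed at half the most. Time passes only in rows, so rows that do not move let the fingers close. It gives the time, the measured TCP pose, the force, the opening and the grip force at its end, in the units of the state.
- sense(): the state, without advancing time (a new reading comes with each control period).
- cams.capture(name): name is "side" or "top"; returns a dict with "frame" (420x560x3 uint8, blue, green, red), "vertical_fov" (degrees; the focal length in pixels is half the picture's height over the tangent of half this angle, whatever the lens; pixels are square), "cx", "cy" (the principal point, pixels), "dist_coeffs" ([k1, k2, p1, p2, k3] as OpenCV has them; the pictures are not rectified), "eye" and "rotation" of the camera in the world. Camera axes: x right, y down, z forward; pixel columns grow to the right and rows downward; lengths in m; the calibration is good to about 2 mm. A picture is of the moment at which its call begins. There is no depth.
- r.finish_job(): hands the job in; it is judged then, once.
The state is a dict: "time_s": time; "joints": joint angles; "joint_velocities": joint speeds; "effort": joint torques, N m; "tcp_pos": TCP position; "ee_rot": TCP orientation; "wrist_force": force on the tool from outside, world axes, zero at the start; "moment": the same for the moment, N m; "gripper_width": opening from 0.0 (shut) to 1.0 (fully open); "gripper_force": force on a finger pad.
Only numpy, scipy, OpenCV 4.12 (cv2) and the standard library are available. Lean on these libraries where they do the work, as an engineer would, in place of code of your own. Each camera call takes 0.05 s, during which the arm holds its last target. There are 200 camera calls.

## Working session

There is one attempt and no reset: what is moved stays moved. The work goes in short steps, Python scripts to look and compute and a tool call to move; the robot and the scene stay as the last step left them, time stands still between calls to the robot, and variables do not carry over. Pictures are saved under pics/ and viewed, at most 10 in all, crops included, and the job is handed in when it is done.

Besides the shell and the picture viewer there is one more tool, called after "Request:" as name(argument=value, ...) on one line, values as JSON. step_arm: Moves the arm, as the interface text tells. Its arguments: {"type":"object","properties":{"targets":{"type":"string"},"claw":{"type":"number"}},"required":["targets"]}

```bash
mkdir -p pics; cat > h.py <<'E'
import numpy as np, cv2
from station import sense, cams, r
def K(c):
    f=c["frame"].shape[0]/2/np.tan(np.radians(c["vertical_fov"])/2)
    return np.array([[f,0,c["cx"]],[0,f,c["cy"]],[0,0,1.]])
def ray(c,px):
    p=cv2.undistortPoints(np.array(px,float).reshape(-1,1,2),K(c),np.array(c["dist_coeffs"],float)).reshape(-1,2)
    return np.c_[p,np.ones(len(p))]@np.array(c["rotation"]).T
def at_z(c,px,z):
    d=ray(c,px);e=np.array(c["eye"]);return e+d*((z-e[2])/d[:,2])[:,None]
def proj(c,P):
    R=np.array(c["rotation"]);t=-R.T@np.array(c["eye"])
    return cv2.projectPoints(np.array(P,float).reshape(-1,1,3),cv2.Rodrigues(R.T)[0],t,K(c),np.array(c["dist_coeffs"],float))[0].reshape(-1,2)
E
python3 - <<'E'
from h import *
import pickle
for n in("top","side"):
    c=cams.capture(n);pickle.dump(c,open(n+".pkl","wb"));cv2.imwrite(f"pics/{n}0.png",c["frame"])
    print(n,c["eye"],np.array(c["rotation"]).round(3).tolist(),c["vertical_fov"],c["cx"],c["cy"],c["dist_coeffs"])
s=sense();print(s["tcp_pos"],s["ee_rot"],s["wrist_force"],s["time_s"])
E
```

```text
top [ 0.43196121 -0.02040733  1.416112  ] [[-0.01, -0.999, 0.043], [-1.0, 0.01, -0.004], [0.003, -0.043, -0.999]] 46.738047702422975 274.90742607446646 201.6048360884792 [-0.1416577  0.         0.         0.         0.       ]
side [0.51131235 1.35122575 0.63376373] [[-1.0, 0.028, -0.002], [0.012, 0.347, -0.938], [-0.026, -0.938, -0.347]] 46.52251849358291 280.28593349054785 213.51982675559708 [-0.13831476  0.          0.          0.          0.        ]
[ 0.26191035 -0.56688083  0.22158352] [[-9.07862196e-01 -4.19267700e-01 -9.10185175e-04]
 [-4.19268674e-01  9.07860577e-01  1.71776825e-03]
 [ 1.06116494e-04  1.94110899e-03 -9.99998110e-01]] [ 0.12684482  0.12356075 -0.49812123] 0.1
```

View pics/top0.png

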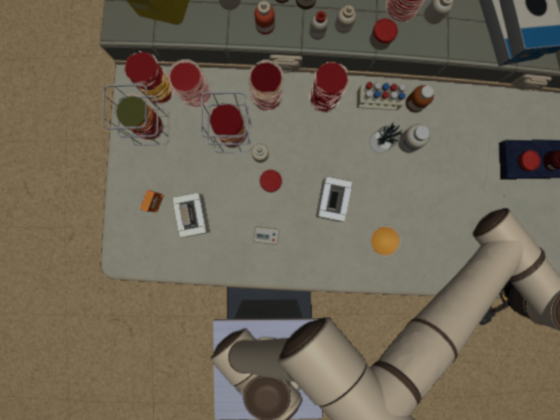

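View pics/side0.png

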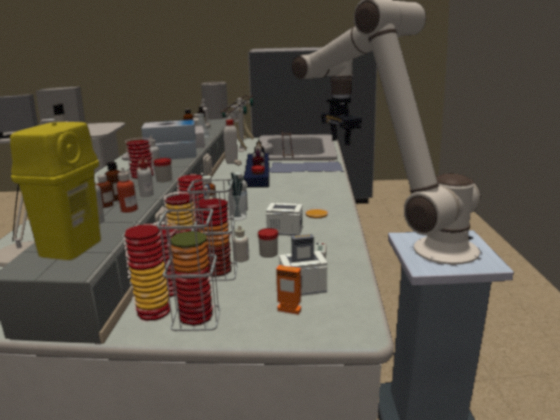

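Top view: two white docks at (189,216), with a grey slab in it, and (336,199), which looks empty. The timer is at (266,236), the jar at (270,181), the dropper bottle at (260,152) and the plate at (385,241). Candidates for the cartridge are the grey slab at top (189,214) / side (303,250) and the orange slab at top (152,201) / side (289,287). I choose the grey one and check it in a close crop.

```bash
python3 - <<'E'
from h import *
import pickle
t=pickle.load(open("top.pkl","rb"))["frame"];s=pickle.load(open("side.pkl","rb"))["frame"]
z=lambda f,x,y,w,h,k:cv2.resize(f[y:y+h,x:x+w],None,fx=k,fy=k,interpolation=cv2.INTER_CUBIC)
a=z(t,165,185,50,60,6.0);b=z(t,310,170,50,60,6.0)
cv2.imwrite("pics/crop.png",cv2.convertScaleAbs(np.hstack([a,b]),alpha=1.1))
cv2.imwrite("pics/crops.png",cv2.convertScaleAbs(z(s,255,195,100,100,6),alpha=1.2))
E
```

```text
(no output)
```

View pics/crop.png

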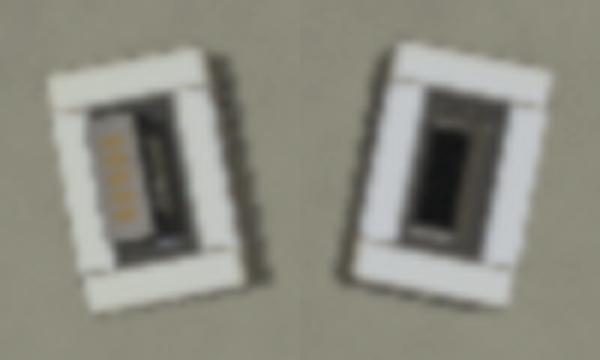

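View pics/crops.png

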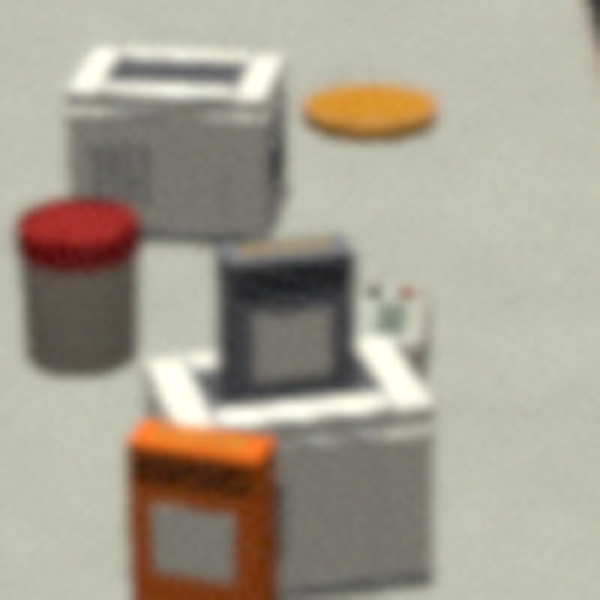

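The crops confirm it: the grey slab with the white panel stands in the left dock (dock_a), and the right dock is empty (dock_b). Next I fit the dock poses from the corners I read off.

```bash
cat > fit.py <<'E'
from h import *
import pickle
from scipy.optimize import least_squares
T=pickle.load(open("top.pkl","rb"));S=pickle.load(open("side.pkl","rb"))
up=lambda p,x,y:(np.array(p,float)+.5)/6-.5+[x,y]
def fit(name,tp,sp,sl,z,hx,hy,g):
    L=np.array([[hx,hy],[hx,-hy],[-hx,-hy],[-hx,hy]])
    def W(q):
        c,s=np.cos(q[2]),np.sin(q[2]);return np.c_[L@np.array([[c,s],[-s,c]])+q[:2],np.full(4,z)]
    def res(q,m):
        o=[]
        if 't' in m:o.append((proj(T,W(q))-tp).ravel())
        if 's' in m and len(sl):o.append((proj(S,W(q)[sl])-sp).ravel())
        return np.concatenate(o)
    for m in ('t','ts') if len(sl) else ('t',):
        a=least_squares(res,g,args=(m,),x_scale=[.01,.01,.1]);print(name,m,a.x[:2].round(4),np.degrees(a.x[2]).round(2),a.fun.round(1))
    print(at_z(T,tp,z).round(4)[:,:2].tolist())
fit("A",up([[48,77],[205,45],[245,285],[90,312]],165,185),up([[148,360],[393,337],[435,418]],255,195),[1,2,3],.09,.056,.037,[.4,.25,.1])
fit("B",up([[97,42],[252,72],[208,308],[53,280]],310,170),up([[68,97],[95,47],[288,58],[285,100]],255,195),[0,1,2,3],.09,.056,.037,[.4,-.2,-.1])
fit("cart",up([[85,120],[132,112],[155,235],[110,243]],165,185),up([[220,262],[235,243],[340,238],[353,257]],255,195),[0,1,2,3],.1525,.028,.011,[.4,.25,.1])
E
python3 fit.py
```

```text
A t [0.4555 0.21  ] 9.78 [-0.2 -0.6 -0.  -0.1  0.4  0.2 -0.2  0.5]
A ts [0.4549 0.2116] 8.86 [-0.5 -0.6 -0.3  0.3 -0.5  0.7 -1.1  0.5 -0.7 -1.  -0.1 -1.1 -0.1 -2.8]
[[0.5028, 0.2554], [0.5167, 0.1829], [0.407, 0.1651], [0.3953, 0.2364]]
B t [ 0.4945 -0.1904] -11.36 [-0.2 -0.3  0.3 -0.3  0.3  0.5 -0.4  0.1]
B ts [ 0.4928 -0.1896] -10.61 [-0.8  0.4 -0.2  0.1  0.3  1.  -0.4  1.  -0.1 -1.4 -0.3 -0.4 -0.1 -1.2
 -2.5 -0.8]
[[0.5557, -0.1658], [0.5413, -0.2368], [0.4336, -0.2148], [0.4472, -0.144]]
cart t [0.4554 0.2106] 10.7 [-0.2 -0.1  0.2 -0.4  0.4  0.1 -0.3  0.4]
cart ts [0.4546 0.2118] 8.7 [-0.3 -0.   0.1 -0.1 -0.4  0.6 -1.2  0.6  0.8 -0.5 -3.3 -0.6  0.7 -1.7
  0.5 -1.6]
[[0.4806, 0.2262], [0.4838, 0.2055], [0.4302, 0.1956], [0.4269, 0.2154]]
```

Sizes, heights and the cartridge-in-dock position all agree. A is at (0.4555, 0.210) with yaw 9.8°, and B is at (0.4945, -0.190) with yaw -11.3°. I'll turn the tool 15° and travel above dock A.

Request:
step_arm(targets="0 0 0 5;0 0 0 5;0 0 0 5;-1.0 2.0 0 0;-1.5 3.5 0 0;-1.6 3.65 0 0;-1.6 3.65 0 0;-1.6 3.65 0 0;-1.6 3.65 0 0;-1.6 3.65 0 0;-1.6 3.65 0 0;-1.6 3.65 0 0", claw=5)

```text
time_s: 1.1
tcp_pos: [0.344, -0.2362, 0.2224]
ee_rot: [[-0.986, -0.17, -0.0], [-0.17, 0.986, 0.0], [0.0, 0.0, -1.0]]
wrist_force: [1.3, -0.3, 0.6]
gripper_width: 0.578
gripper_force: 0.0
```

Request:
step_arm(targets="-1.6 3.65 0 0;-1.6 3.65 0 0;-1.6 3.65 0 0;-1.6 3.65 0 0;-1.6 3.65 0 0;-1.6 3.65 0 0;-1.6 3.65 0 0;-1.6 3.65 0 0;-1.6 3.65 0 0;-1.6 3.65 0 0;-1.5 3.5 0 0;0 0 0 0")

```text
time_s: 2.1
tcp_pos: [0.4504, 0.1912, 0.2219]
ee_rot: [[-0.985, -0.175, 0.001], [-0.175, 0.985, 0.001], [-0.001, 0.001, -1.0]]
wrist_force: [-0.2, -0.7, -0.0]
gripper_width: 0.572
gripper_force: 0.0
```

```bash
cat > to.py <<'E'
import sys
from h import *
# args: x y z yaw(of the object, deg): remaining shift in tool axes (cm) and turn
x,y,z,yaw=map(float,sys.argv[1:5]);s=sense();R=np.array(s["ee_rot"]);p=np.array(s["tcp_pos"])
ya=np.degrees(np.arctan2(R[1,1],R[0,1]));turn=(ya-(90+yaw)+90)%180-90
a=np.radians(90+yaw);yt=np.array([np.cos(a),np.sin(a),0]);xt=np.cross(yt,[0,0,-1])
d=np.array([x,y,z])-p
print("t",s["time_s"],"tcp",p.round(4),"tilt",R[:,2].round(4),"j",np.round(s["joints"],1),"F",np.round(s["wrist_force"],2),"w",s["gripper_width"])
print("turn",turn.round(2),"now cm",(R.T@d*100).round(2),"after turn cm",(np.array([xt@d,yt@d,-d[2]])*100).round(2))
E
python3 to.py 0.4555 0.2103 0.1255 9.8
```

```text
t 2.1 tcp [0.4504 0.1912 0.2219] tilt [ 1.3e-03  9.0e-04 -1.0e+00] j [  42.1    8.7  -18.1    0.   -63.  -122. ] F [-0.17 -0.69 -0.03] w 0.5719989474328466
turn 0.27 now cm [-0.83  1.78  9.65] after turn cm [-0.83  1.79  9.64]
```

Request:
step_arm(targets="-0.4 0.9 0 0.3;-0.4 0.9 0 0;0 0 1.5 0;0 0 2 0;0 0 2 0;0 0 1.5 0;0 0 0 0;0 0 0 0")

```text
time_s: 2.77
tcp_pos: [0.4535, 0.2042, 0.1524]
ee_rot: [[-0.986, -0.164, -0.001], [-0.164, 0.986, -0.001], [0.001, -0.001, -1.0]]
wrist_force: [-0.4, -0.6, 0.6]
gripper_width: 0.576
gripper_force: 0.0
```

```bash
python3 to.py 0.4555 0.2103 0.1255 9.8; python3 - <<'E'
from h import *
a=cams.capture("top");b=cams.capture("side")
z=lambda f,x,y,w,h,k:cv2.resize(f[y:y+h,x:x+w],None,fx=k,fy=k,interpolation=cv2.INTER_CUBIC)
cv2.imwrite("pics/g1.png",cv2.convertScaleAbs(np.hstack([z(a["frame"],140,170,80,100,5),z(b["frame"],260,200,80,100,5)]),alpha=1.2))
E
```

```text
t 2.7667 tcp [0.4535 0.2042 0.1524] tilt [-9.0e-04 -1.3e-03 -1.0e+00] j [  43.    13.6  -23.     0.   -53.6 -123.6] F [-0.4  -0.62  0.57] w 0.5763319824844972
turn -0.35 now cm [-0.3   0.57  2.69] after turn cm [-0.3   0.56  2.69]
```

View pics/g1.png

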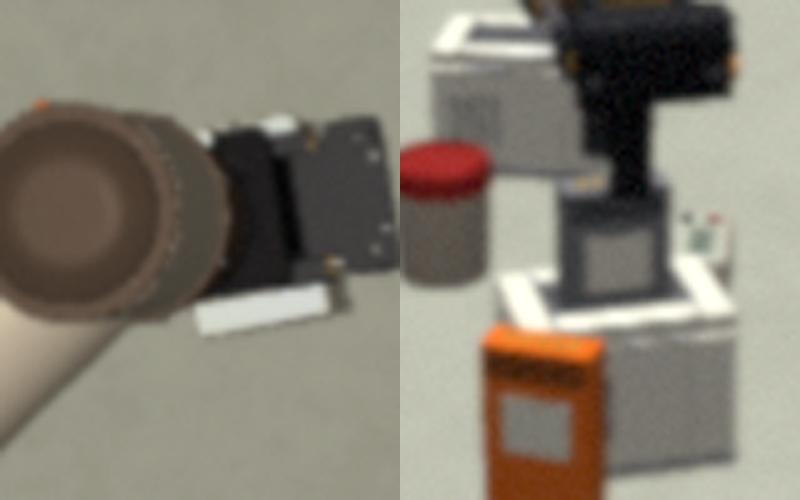

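The picture shows the fingers above the cartridge's top, finger centre at (630,190) against a slab centre of about (612,185). That is roughly 3 mm off along x, which agrees with the computed correction.

Request:
step_arm(targets="-0.15 0.3 0 -0.3;-0.15 0.26 0 0;0 0 0 0;0 0 1 0;0 0 1 0;0 0 0.7 0;0 0 0 0;0 0 0 0")

```text
time_s: 3.53
tcp_pos: [0.4552, 0.2106, 0.1246]
ee_rot: [[-0.985, -0.17, -0.002], [-0.17, 0.985, -0.002], [0.002, -0.001, -1.0]]
wrist_force: [-0.3, -0.4, 0.6]
gripper_width: 0.573
gripper_force: 0.0
```

```bash
python3 to.py 0.4555 0.2103 0.1255 9.8
```

```text
t 3.5333 tcp [0.4552 0.2106 0.1246] tilt [-0.0016 -0.0016 -1.    ] j [  43.4   15.9  -24.5    0.   -49.8 -123.6] F [-0.34 -0.38  0.62] w 0.572722774663267
turn 0.0 now cm [-0.03 -0.03 -0.09] after turn cm [-0.03 -0.03 -0.09]
```

Request:
step_arm(targets="0 0 0 0;0 0 0 0;0 0 0 0;0 0 0 0;0 0 0 0;0 0 0 0", claw=2.8)

```text
time_s: 4.03
tcp_pos: [0.4556, 0.211, 0.1257]
ee_rot: [[-0.985, -0.17, 0.0], [-0.17, 0.985, 0.0], [-0.0, 0.0, -1.0]]
wrist_force: [0.0, -0.0, 0.1]
gripper_width: 0.328
gripper_force: 0.0
```

Request:
step_arm(targets="0 0 0 0;0 0 0 0;0 0 0 0", claw=2.5)

```text
time_s: 4.28
tcp_pos: [0.4556, 0.211, 0.1256]
ee_rot: [[-0.985, -0.17, 0.0], [-0.17, 0.985, 0.0], [-0.0, 0.0, -1.0]]
wrist_force: [0.2, 0.2, 0.6]
gripper_width: 0.29
gripper_force: 0.0
```

Request:
step_arm(targets="0 0 0 0;0 0 0 0;0 0 0 0", claw=2.3)

```text
time_s: 4.53
tcp_pos: [0.4556, 0.211, 0.1255]
ee_rot: [[-0.985, -0.17, -0.0], [-0.17, 0.985, -0.0], [0.0, -0.0, -1.0]]
wrist_force: [-0.0, -0.5, 0.8]
gripper_width: 0.266
gripper_force: 0.0
```

Request:
step_arm(targets="0 0 0 0;0 0 0 0;0 0 0 0;0 0 0 0", claw=1.5)

```text
time_s: 4.87
tcp_pos: [0.4556, 0.211, 0.1255]
ee_rot: [[-0.985, -0.17, -0.0], [-0.17, 0.985, -0.0], [0.0, -0.0, -1.0]]
wrist_force: [-0.1, -0.5, -0.7]
gripper_width: 0.248
gripper_force: 30.0
```

Request:
step_arm(targets="0 0 0.1 0;0 0 0.1 0;0 0 0.1 0;0 0 0.1 0;0 0 0 0")

```text
time_s: 5.28
tcp_pos: [0.4557, 0.211, 0.1217]
ee_rot: [[-0.985, -0.17, 0.0], [-0.17, 0.985, 0.0], [-0.0, -0.0, -1.0]]
wrist_force: [-0.3, -0.5, 3.8]
gripper_width: 0.251
gripper_force: 30.0
```

Gripped at 22 mm wide, with no side load. I keep pressing gently.

Request:
step_arm(targets="0 0 0.1 0;0 0 0.1 0;0 0 0 0")

```text
time_s: 5.53
tcp_pos: [0.4558, 0.211, 0.1199]
ee_rot: [[-0.985, -0.17, 0.001], [-0.17, 0.985, -0.0], [-0.001, -0.0, -1.0]]
wrist_force: [-0.0, -1.0, 5.9]
gripper_width: 0.251
gripper_force: 30.0
```

Request:
step_arm(targets="0 0 0.05 0;0 0 0.05 0;0 0 0 0")

```text
time_s: 5.78
tcp_pos: [0.4558, 0.211, 0.1191]
ee_rot: [[-0.985, -0.17, 0.001], [-0.17, 0.985, 0.0], [-0.001, -0.0, -1.0]]
wrist_force: [-1.5, -0.6, 7.4]
gripper_width: 0.25
gripper_force: 30.0
```

Request:
step_arm(targets="0 0 0.05 0;0 0 0.05 0;0 0 0 0")

```text
time_s: 6.03
tcp_pos: [0.4558, 0.211, 0.1182]
ee_rot: [[-0.985, -0.17, 0.001], [-0.17, 0.985, 0.0], [-0.001, -0.0, -1.0]]
wrist_force: [-2.5, -2.0, 6.3]
gripper_width: 0.252
gripper_force: 30.0
```

Request:
step_arm(targets="0 0 0.05 0;0 0 0 0")

```text
time_s: 6.2
tcp_pos: [0.4559, 0.211, 0.1177]
ee_rot: [[-0.985, -0.171, 0.001], [-0.171, 0.985, 0.0], [-0.001, -0.0, -1.0]]
wrist_force: [-0.2, -1.8, 6.7]
gripper_width: 0.25
gripper_force: 30.0
```

Request:
step_arm(targets="0 0 0.05 0;0 0 0 0")

```text
time_s: 6.37
tcp_pos: [0.4559, 0.2111, 0.1175]
ee_rot: [[-0.985, -0.171, 0.001], [-0.171, 0.985, 0.0], [-0.001, -0.0, -1.0]]
wrist_force: [-2.0, -0.7, 9.3]
gripper_width: 0.249
gripper_force: 30.0
```

Request:
step_arm(targets="0 0 0.05 0;0 0 0 0")

```text
time_s: 6.53
tcp_pos: [0.456, 0.2111, 0.1173]
ee_rot: [[-0.985, -0.171, 0.001], [-0.171, 0.985, 0.0], [-0.001, -0.0, -1.0]]
wrist_force: [-3.0, -1.9, 10.3]
gripper_width: 0.248
gripper_force: 30.0
```

The force climbs and the tool stops moving, so this is the stop. Easing off.

Request:
step_arm(targets="0 0 -0.1 0;0 0 -0.1 0;0 0 -0.15 0;0 0 -0.15 0;0 0 -0.2 0;0 0 -0.2 0;0 0 -0.1 0;0 0 0 0")

```text
time_s: 7.2
tcp_pos: [0.4557, 0.211, 0.1263]
ee_rot: [[-0.985, -0.17, 0.0], [-0.17, 0.985, 0.0], [-0.0, 0.0, -1.0]]
wrist_force: [-0.2, 0.2, 4.3]
gripper_width: 0.249
gripper_force: 30.0
```

Request:
step_arm(targets="0 0 -0.1 0;0 0 -0.1 0;0 0 0 0")

```text
time_s: 7.45
tcp_pos: [0.4556, 0.211, 0.1282]
ee_rot: [[-0.985, -0.17, 0.0], [-0.17, 0.985, 0.0], [-0.0, 0.0, -1.0]]
wrist_force: [0.3, -1.4, 3.4]
gripper_width: 0.249
gripper_force: 30.0
```

Request:
step_arm(targets="0 0 -0.2 0;0 0 -0.2 0;0 0 -0.2 0;0 0 -0.2 0;0 0 -0.3 0;0 0 -0.3 0;0 0 -0.3 0;0 0 0 0;0 0 0 0;0 0 0 0")

```text
time_s: 8.28
tcp_pos: [0.4553, 0.2109, 0.1447]
ee_rot: [[-0.985, -0.17, -0.001], [-0.17, 0.985, -0.0], [0.001, -0.0, -1.0]]
wrist_force: [-0.4, -0.6, -0.5]
gripper_width: 0.252
gripper_force: 30.0
```

The catch let go: no pull remains and the underside is about 53 mm up. Drawing it out and carrying it to B.

Request:
step_arm(targets="0 0 -0.5 0;0 0 -1 0;0 0 -1.5 0;0 0 -2 0;0 0 -2 0;0 0 -1 0;0 0 0 5;0 0 0 5.3;0 0 0 5.5;0 0 0 5.3;0 0 0 0")

```text
time_s: 9.2
tcp_pos: [0.4555, 0.211, 0.2252]
ee_rot: [[-0.98, 0.198, -0.0], [0.198, 0.98, 0.0], [0.0, 0.0, -1.0]]
wrist_force: [-0.6, 0.3, 0.4]
gripper_width: 0.252
gripper_force: 30.0
```

```bash
python3 to.py 0.4945 -0.1905 0.2205 -11.3
```

```text
t 9.2 tcp [0.4555 0.211  0.2252] tilt [-1.e-04  2.e-04 -1.e+00] j [  43.4    9.9  -16.2   -0.   -63.9 -144.8] F [-0.61  0.34  0.39] w 0.25229463580040773
turn -0.1 now cm [-11.76 -38.58   0.47] after turn cm [-11.69 -38.6    0.47]
```

Request:
step_arm(targets="-0.3 -1 0 0;-0.7 -2.3 0 0;-1.1 -3.5 0 0;-1.1 -3.6 0 0;-1.1 -3.6 0 0;-1.1 -3.6 0 0;-1.1 -3.6 0 0;-1.1 -3.6 0 0;-1.1 -3.6 0 0;-1.1 -3.6 0 0;-1.1 -3.6 0 0;-0.7 -2.2 0 0")

```text
time_s: 10.2
tcp_pos: [0.4946, -0.186, 0.2251]
ee_rot: [[-0.981, 0.196, -0.0], [0.196, 0.981, -0.001], [0.0, -0.001, -1.0]]
wrist_force: [1.1, 0.4, -1.3]
gripper_width: 0.247
gripper_force: 30.0
```

Request:
step_arm(targets="-0.2 -0.8 0 0;0 0 0 0;0 0 0 0;0 0 0 0")

```text
time_s: 10.53
tcp_pos: [0.4953, -0.1898, 0.2251]
ee_rot: [[-0.981, 0.194, -0.0], [0.194, 0.981, 0.0], [0.0, 0.0, -1.0]]
wrist_force: [0.4, -0.8, -0.6]
gripper_width: 0.254
gripper_force: 30.0
```

```bash
python3 to.py 0.4945 -0.1905 0.2205 -11.3;  python3 - <<'E'
from h import *
a=cams.capture("top");b=cams.capture("side")
z=lambda f,x,y,w,h,k:cv2.resize(f[y:y+h,x:x+w],None,fx=k,fy=k,interpolation=cv2.INTER_CUBIC)
cv2.imwrite("pics/b1.png",cv2.convertScaleAbs(np.hstack([z(a["frame"],290,150,80,100,5),z(b["frame"],245,150,80,100,5)]),alpha=1.2))
E
```

```text
t 10.5333 tcp [ 0.4953 -0.1898  0.2251] tilt [-2.e-04  3.e-04 -1.e+00] j [ -3.4  12.7 -12.5  -0.  -64.7 -97.8] F [ 0.41 -0.84 -0.64] w 0.25448402733406483
turn 0.09 now cm [ 0.07 -0.08  0.46] after turn cm [ 0.07 -0.08  0.46]
```

View pics/b1.png

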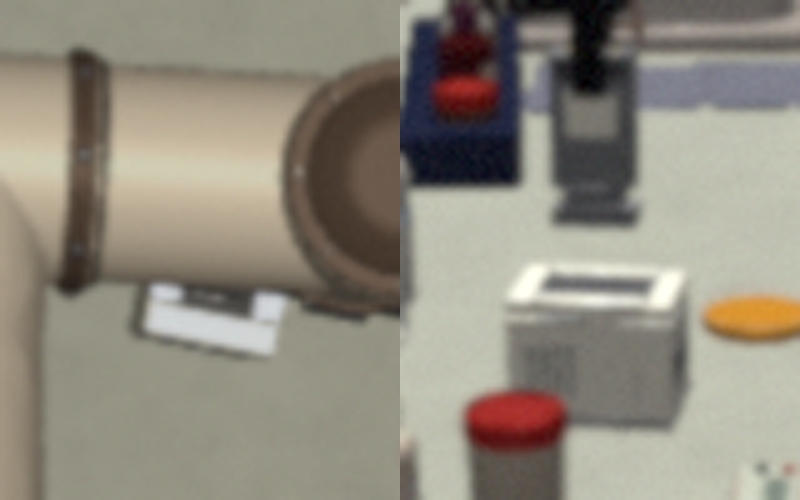

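The cartridge hangs upright, its lower end at (595,220) in the right half, in line with the slot at (600,283). The move was clean, so I descend slowly into the mouth.

Request:
step_arm(targets="0.05 -0.08 1 0;0 0 1.5 0;0 0 1 0;0 0 0.4 0;0 0 0.4 0;0 0 0.4 0;0 0 0.3 0;0 0 0 0")

```text
time_s: 11.3
tcp_pos: [0.4948, -0.1912, 0.1746]
ee_rot: [[-0.981, 0.196, -0.001], [0.196, 0.981, 0.0], [0.001, 0.0, -1.0]]
wrist_force: [0.3, 0.2, -0.8]
gripper_width: 0.248
gripper_force: 30.0
```

Request:
step_arm(targets="0 0 0.2 0;0 0 0.2 0;0 0 0.2 0;0 0 0 0")

```text
time_s: 11.63
tcp_pos: [0.4948, -0.1913, 0.1687]
ee_rot: [[-0.981, 0.196, -0.001], [0.196, 0.981, 0.0], [0.001, 0.0, -1.0]]
wrist_force: [0.2, 0.3, -1.3]
gripper_width: 0.252
gripper_force: 30.0
```

Request:
step_arm(targets="0 0 0.2 0;0 0 0.2 0;0 0 0.2 0;0 0 0.2 0;0 0 0 0")

```text
time_s: 12.05
tcp_pos: [0.4947, -0.1913, 0.1605]
ee_rot: [[-0.981, 0.196, -0.001], [0.196, 0.981, 0.0], [0.001, 0.0, -1.0]]
wrist_force: [-0.1, -0.8, -0.1]
gripper_width: 0.249
gripper_force: 30.0
```

Request:
step_arm(targets="0 0 0.2 0;0 0 0.2 0;0 0 0.2 0;0 0 0.2 0;0 0 0 0")

```text
time_s: 12.47
tcp_pos: [0.4947, -0.1913, 0.1525]
ee_rot: [[-0.981, 0.196, -0.001], [0.196, 0.981, 0.0], [0.001, 0.0, -1.0]]
wrist_force: [-0.1, -0.8, -1.2]
gripper_width: 0.251
gripper_force: 30.0
```

It is in the throat without side force. Feeling for the pad.

Request:
step_arm(targets="0 0 0.2 0;0 0 0.2 0;0 0 0.2 0;0 0 0 0")

```text
time_s: 12.8
tcp_pos: [0.4947, -0.1913, 0.1465]
ee_rot: [[-0.981, 0.196, -0.001], [0.196, 0.981, 0.0], [0.001, 0.0, -1.0]]
wrist_force: [-0.7, 0.9, -1.5]
gripper_width: 0.254
gripper_force: 30.0
```

Request:
step_arm(targets="0 0 0.2 0;0 0 0.2 0;0 0 0 0")

```text
time_s: 13.05
tcp_pos: [0.4947, -0.1912, 0.1426]
ee_rot: [[-0.981, 0.196, -0.001], [0.196, 0.981, 0.0], [0.001, 0.0, -1.0]]
wrist_force: [0.5, 0.1, -1.4]
gripper_width: 0.249
gripper_force: 30.0
```

Request:
step_arm(targets="0 0 0.2 0;0 0 0.2 0;0 0 0 0")

```text
time_s: 13.3
tcp_pos: [0.4951, -0.1914, 0.1389]
ee_rot: [[-0.981, 0.196, 0.0], [0.196, 0.981, -0.0], [-0.0, -0.0, -1.0]]
wrist_force: [-0.4, 0.8, -0.6]
gripper_width: 0.249
gripper_force: 30.0
```

Request:
step_arm(targets="0 0 0.2 0;0 0 0.2 0;0 0 0 0")

```text
time_s: 13.55
tcp_pos: [0.4952, -0.1914, 0.1352]
ee_rot: [[-0.981, 0.196, 0.001], [0.196, 0.981, -0.0], [-0.001, -0.0, -1.0]]
wrist_force: [-0.5, 1.5, 2.6]
gripper_width: 0.249
gripper_force: 30.0
```

Request:
step_arm(targets="0 0 0.2 0;0 0 0.2 0;0 0 0 0")

```text
time_s: 13.8
tcp_pos: [0.4952, -0.1914, 0.1309]
ee_rot: [[-0.981, 0.196, 0.0], [0.196, 0.981, -0.0], [-0.0, -0.0, -1.0]]
wrist_force: [0.1, 0.1, 3.1]
gripper_width: 0.245
gripper_force: 30.0
```

Request:
step_arm(targets="0 0 0.2 0;0 0 0.1 0;0 0 0 0")

```text
time_s: 14.05
tcp_pos: [0.4952, -0.1914, 0.1279]
ee_rot: [[-0.981, 0.196, 0.0], [0.196, 0.981, -0.0], [-0.0, -0.0, -1.0]]
wrist_force: [-0.4, 0.8, 3.5]
gripper_width: 0.254
gripper_force: 30.0
```

The pad met at a TCP height of about 0.139, so I expect the stop near 0.111. Pressing on.

Request:
step_arm(targets="0 0 0.2 0;0 0 0.2 0;0 0 0.2 0;0 0 0 0")

```text
time_s: 14.38
tcp_pos: [0.4951, -0.1914, 0.1217]
ee_rot: [[-0.981, 0.196, 0.0], [0.196, 0.981, -0.0], [-0.0, -0.0, -1.0]]
wrist_force: [-0.4, -0.3, 3.4]
gripper_width: 0.248
gripper_force: 30.0
```

Request:
step_arm(targets="0 0 0.2 0;0 0 0.2 0;0 0 0 0")

```text
time_s: 14.63
tcp_pos: [0.4951, -0.1914, 0.1177]
ee_rot: [[-0.981, 0.196, 0.0], [0.196, 0.981, -0.0], [-0.0, -0.0, -1.0]]
wrist_force: [0.4, 0.6, 4.7]
gripper_width: 0.25
gripper_force: 30.0
```

Request:
step_arm(targets="0 0 0.1 0;0 0 0.1 0;0 0 0.1 0;0 0 0 0")

```text
time_s: 14.97
tcp_pos: [0.4951, -0.1914, 0.1149]
ee_rot: [[-0.981, 0.196, 0.0], [0.196, 0.981, -0.0], [-0.0, -0.0, -1.0]]
wrist_force: [0.6, 0.3, 4.3]
gripper_width: 0.249
gripper_force: 30.0
```

Request:
step_arm(targets="0 0 0.1 0;0 0 0.1 0;0 0 0 0")

```text
time_s: 15.22
tcp_pos: [0.4952, -0.1914, 0.1133]
ee_rot: [[-0.981, 0.196, 0.0], [0.196, 0.981, -0.0], [-0.0, -0.0, -1.0]]
wrist_force: [0.1, 0.6, 6.4]
gripper_width: 0.248
gripper_force: 30.0
```

Request:
step_arm(targets="0 0 0.05 0;0 0 0.05 0;0 0 0 0")

```text
time_s: 15.47
tcp_pos: [0.4952, -0.1914, 0.1124]
ee_rot: [[-0.981, 0.196, 0.0], [0.196, 0.981, -0.0], [-0.0, -0.0, -1.0]]
wrist_force: [-0.6, 0.8, 6.5]
gripper_width: 0.252
gripper_force: 30.0
```

Request:
step_arm(targets="0 0 0.05 0;0 0 0 0")

```text
time_s: 15.63
tcp_pos: [0.4952, -0.1914, 0.1119]
ee_rot: [[-0.981, 0.196, 0.0], [0.196, 0.981, -0.0], [-0.001, -0.0, -1.0]]
wrist_force: [-1.1, 0.7, 6.4]
gripper_width: 0.252
gripper_force: 30.0
```

Request:
step_arm(targets="0 0 0.05 0;0 0 0 0")

```text
time_s: 15.8
tcp_pos: [0.4952, -0.1914, 0.1114]
ee_rot: [[-0.981, 0.196, 0.0], [0.196, 0.981, -0.0], [-0.001, -0.0, -1.0]]
wrist_force: [-0.4, 0.6, 6.6]
gripper_width: 0.249
gripper_force: 30.0
```

Request:
step_arm(targets="0 0 0.05 0;0 0 0 0")

```text
time_s: 15.97
tcp_pos: [0.4952, -0.1914, 0.1109]
ee_rot: [[-0.981, 0.196, 0.001], [0.196, 0.981, -0.0], [-0.001, -0.0, -1.0]]
wrist_force: [-0.4, 0.8, 6.2]
gripper_width: 0.25
gripper_force: 30.0
```

Request:
step_arm(targets="0 0 0.05 0;0 0 0 0")

```text
time_s: 16.13
tcp_pos: [0.4953, -0.1914, 0.1106]
ee_rot: [[-0.981, 0.196, 0.001], [0.196, 0.981, -0.0], [-0.001, -0.0, -1.0]]
wrist_force: [-0.1, -0.1, 6.6]
gripper_width: 0.249
gripper_force: 30.0
```

Request:
step_arm(targets="0 0 0.05 0;0 0 0 0")

```text
time_s: 16.3
tcp_pos: [0.4953, -0.1915, 0.1103]
ee_rot: [[-0.981, 0.196, 0.001], [0.196, 0.981, -0.0], [-0.001, -0.0, -1.0]]
wrist_force: [-1.3, 1.6, 9.1]
gripper_width: 0.25
gripper_force: 30.0
```

Request:
step_arm(targets="0 0 0.05 0;0 0 0 0")

```text
time_s: 16.47
tcp_pos: [0.4954, -0.1915, 0.1102]
ee_rot: [[-0.981, 0.196, 0.001], [0.196, 0.981, -0.001], [-0.001, -0.0, -1.0]]
wrist_force: [-1.5, 0.4, 10.0]
gripper_width: 0.253
gripper_force: 30.0
```

Request:
step_arm(targets="0 0 0.05 0;0 0 0 0")

```text
time_s: 16.63
tcp_pos: [0.4955, -0.1915, 0.11]
ee_rot: [[-0.981, 0.195, 0.001], [0.195, 0.981, -0.001], [-0.001, -0.0, -1.0]]
wrist_force: [-1.7, 1.1, 11.5]
gripper_width: 0.251
gripper_force: 30.0
```

Request:
step_arm(targets="0 0 0.05 0;0 0 0 0")

```text
time_s: 16.8
tcp_pos: [0.4955, -0.1915, 0.1097]
ee_rot: [[-0.981, 0.195, 0.001], [0.195, 0.981, -0.001], [-0.001, -0.001, -1.0]]
wrist_force: [-2.0, 1.6, 14.2]
gripper_width: 0.252
gripper_force: 30.0
```

Request:
step_arm(targets="0 0 0.05 0;0 0 0 0;0 0 0 0")

```text
time_s: 17.05
tcp_pos: [0.4956, -0.1916, 0.1096]
ee_rot: [[-0.981, 0.195, 0.002], [0.195, 0.981, -0.001], [-0.002, -0.001, -1.0]]
wrist_force: [-3.0, 1.8, 15.0]
gripper_width: 0.251
gripper_force: 30.0
```

15 N at the stop, so it is home. Easing off about 9 mm and checking for the claws' hold.

Request:
step_arm(targets="0 0 -0.1 0;0 0 -0.1 0;0 0 -0.1 0;0 0 -0.1 0;0 0 -0.1 0;0 0 -0.1 0;0 0 -0.1 0;0 0 -0.1 0;0 0 -0.1 0;0 0 0 0;0 0 0 0")

```text
time_s: 17.97
tcp_pos: [0.495, -0.1913, 0.1164]
ee_rot: [[-0.981, 0.196, 0.0], [0.196, 0.981, 0.0], [-0.0, 0.0, -1.0]]
wrist_force: [0.3, 0.0, 4.2]
gripper_width: 0.252
gripper_force: 30.0
```

Request:
step_arm(targets="0 0 -0.1 0;0 0 -0.05 0;0 0 0 0;0 0 0 0")

```text
time_s: 18.3
tcp_pos: [0.4943, -0.1911, 0.1174]
ee_rot: [[-0.981, 0.196, -0.002], [0.196, 0.981, 0.001], [0.002, 0.0, -1.0]]
wrist_force: [0.9, -0.8, 0.5]
gripper_width: 0.253
gripper_force: 30.0
```

Request:
step_arm(targets="0 0 -0.05 0;0 0 -0.05 0;0 0 0 0;0 0 0 0")

```text
time_s: 18.63
tcp_pos: [0.4946, -0.1912, 0.1188]
ee_rot: [[-0.981, 0.196, -0.001], [0.196, 0.981, 0.0], [0.001, 0.0, -1.0]]
wrist_force: [-0.6, 1.2, -2.0]
gripper_width: 0.248
gripper_force: 30.0
```

The spring's push is gone and the claws now pull back at -2 N, so it is held. Letting go and withdrawing upward.

Request:
step_arm(targets="0 0 0.05 0;0 0 0 0;0 0 0 0;0 0 0 0;0 0 0 0;0 0 0 0", claw=5)

```text
time_s: 19.13
tcp_pos: [0.495, -0.1913, 0.1186]
ee_rot: [[-0.981, 0.196, 0.0], [0.196, 0.981, -0.0], [-0.0, 0.0, -1.0]]
wrist_force: [0.2, 0.2, -0.4]
gripper_width: 0.556
gripper_force: 0.0
```

Request:
step_arm(targets="0 0 -0.5 0;0 0 -1.5 0;0 0 -2.5 0;0 0 -2.5 0;0 0 -2 0;0 3 0 0;0 3.5 0 0;0 3.5 0 0;0 3.5 0 0;0 3 0 0;0 0 0 0;0 0 0 0")

```text
time_s: 20.13
tcp_pos: [0.5276, -0.0281, 0.2089]
ee_rot: [[-0.981, 0.193, 0.0], [0.193, 0.981, 0.0], [-0.0, 0.0, -1.0]]
wrist_force: [0.3, -0.5, -0.2]
gripper_width: 0.573
gripper_force: 0.0
```

```bash
python3 - <<'E'
from h import *
a=cams.capture("top");b=cams.capture("side")
z=lambda f,x,y,w,h,k:cv2.resize(f[y:y+h,x:x+w],None,fx=k,fy=k,interpolation=cv2.INTER_CUBIC)
cv2.imwrite("pics/e1.png",cv2.convertScaleAbs(np.hstack([z(a["frame"],300,160,80,100,5),z(b["frame"],245,180,80,100,5)]),alpha=1.2))
for h in (.02,.0285,.0485):
    print(h,proj(b,[[.4945,-.1904,h+.118]]).round(1),proj(a,[[.4945,-.1904,h+.118]]).round(1))
print(sense()["wrist_force"])
E
```

```text
0.02 [[283.6 192.4]] [[337.4 197.9]]
0.0285 [[283.5 190. ]] [[337.8 197.7]]
0.0485 [[283.4 184.2]] [[338.8 197.3]]
[ 0.69301639 -0.02474803  0.17101506]
```

View pics/e1.png

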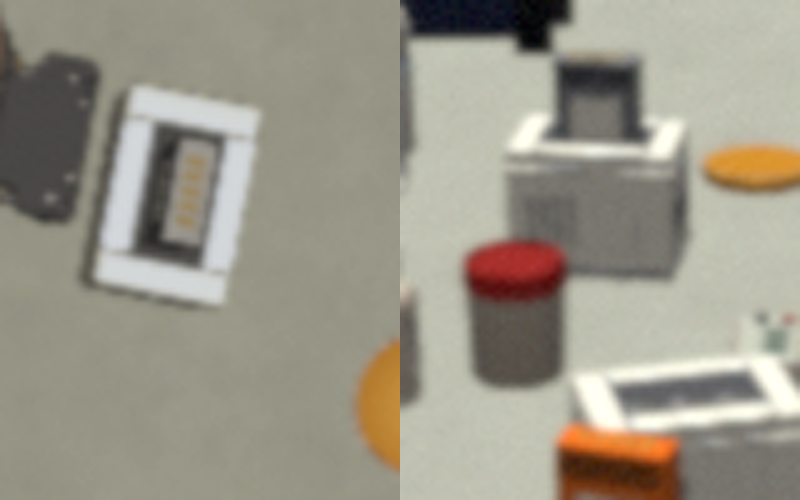

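The cartridge stands in dock B with its top centre at side pixel (284,191). The held prediction is (283.5,190); uncaught it would be at row 184. Nothing is touched, so I hand in.

```bash
python3 -c "
from h import *
print(r.finish_job())"
```

```text
the job is handed in; nothing more can be done
None
```

The cartridge was released from dock_a, moved to dock_b, pressed to its stop (about 15 N) and let go; the last pictures show it at the height of a caught cartridge, and the job is handed in at about 20 s, though the hand-in returned no verdict.

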